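Open the latched hatch of a dental-lab blasting cabinet

ROBOT

A 6-joint arm with a two-finger parallel gripper is mounted at the origin on the work surface. World frame = base frame: x ahead of the robot, y to its left, z up, the work surface at z = 0. Lengths are in m, angles in rad, forces in N, time in s.
With the tool pointing down it reaches from about 0.35 to 0.85 m from the base axis. Payload 8.1 kg.
Tool frame: the origin (TCP) lies between the finger pads; the fingertips stand 11 mm ahead of it and the grasp point (between the pads) lies 8 mm behind it (robot.tips_ahead is the distance from the TCP to the fingertips, in m); z points along the fingers, y is the line along which they close (so a half turn about z gives the same grasp; the last joint's range is limited). The gripper opens to 93 mm and grips with 3 to 60 N. Pads are 15 mm wide; open, the fingers measure 128 mm over their backs; the gripper's body (75 mm by 188 mm) begins 65 mm behind the grasp point.
Start: joints at [-1.249, 0.13, 1.488, -0, 1.523, -0.085], TCP at [0.237, -0.551, 0.23] pointing down, gripper open.
Joint ranges: [-2.96, 2.96], [-0.89, 2.26], [0.02, 2.5], [-1.34, 4.48], [0, 2.73], [-2.66, 2.66]. Speed limits (rad/s): [2.39, 2.39, 2.79, 3.14, 3.14, 3.14].

INTERFACE

Orientations are given as a rotation vector (axis times angle).
In Python, from plant import robot gives the robot as it stands. The module is installed in compiled form; this text tells all that it offers.
- The arm moves only by the tool move_arm, never from a script. Its argument "deltas" is one flat list of numbers, 7 for each row, row after row: the shift along the tool's x, y, z in m, then the turn, a rotation vector about the tool's x, y, z in rad, then the opening, from 0 (shut) to 1 (fully open). A call has 1 to 12 rows; each row is the pose to reach, as a shift and turn from the pose commanded when the call began, along the tool's axes at that moment; what a row does not reach only later rows make up. A row lasts 1/8 s, in which the tool goes at most 62.5 mm and 10.7 degrees, less where a joint would pass 70% of its speed; a pose out of reach is approached as far as the arm can. A call with a gripper value outside its range is refused whole. The fingers move at their own pace and stop on an object; "squeeze" is the grip in N (left out, the last holds). Time passes only in rows, so rows that repeat a pose let the fingers close. It gives the time, the measured TCP pose, the force, the opening and the grip force at its end, in the units of the state.
- robot.read_state(): the state, without advancing time (a new reading comes with each control period).
- robot.read_camera(name): name is "side" or "top"; returns (picture, depth): 384x512x3 uint8, red, green, blue; 384x512 float32, m along the optical axis (not along the pixel's ray), 0 where there is no reading.
- robot.camera_model(name): a dict with "K" (3x3 intrinsics, pixels), "k1" (the pictures are not rectified: a ray, as slopes to the right and down, at radius r is drawn at 1 + k1 r^2 times it, then the intrinsics apply), "R" (3x3) and "t" (3): a world point X has camera coordinates R X + t. Camera axes: x right, y down, z forward; pixel columns grow to the right and rows downward; lengths in m; the calibration is good to about 2 mm. A picture is of the moment at which its call begins. camera_model takes no time and is no camera call.
- robot.close_job(): hands the job in; it is judged then, once.
Trained networks look in the newest picture that a camera, given by its name, has taken for a name from the list of things; names that differ only in an ending like _2 or _b are one class to them, and where a whole thing is asked for, a point or a joint stands for the part that bears it (a point fixed in the world has none). Each returns a list of dicts, best first, with "confidence" (0 to 1); they miss things now and then, are a little off and sometimes report something else, mostly with a low value. They report only what shows in the picture. A call takes as long as a camera call.
- robot.recognise(camera, label): "uv" ([column, row] in pixels, amid what is visible of it).
The state is a dict: "t": time; "q": joint angles; "dq": joint speeds; "joint_torque": joint torques, N m; "tool_pos": TCP position; "orientation": TCP orientation; "force": force on the tool from outside, world axes, zero at the start; "wrist_torque": the same for the moment, N m; "opening": finger opening in m; "gripper_force": force on a finger pad.
Only numpy, scipy, OpenCV 4.12 (cv2) and the standard library are available. Lean on these libraries where they do the work, as an engineer would, in place of code of your own. Each camera call takes 0.05 s, during which the arm holds its last target. There are 200 camera calls.

TASK

Open the sloping hatch of the small blasting cabinet: press the round release button so that the T-handle springs out of its slot, turn the handle a quarter turn to unlatch it (it turns one way only, left or right, and you have to feel which), then raise the hatch until it is level or higher. Leave it standing open with the handle still out and turned, let go of it, and do not disturb the things standing around the cabinet.

Things in the scene. Friction and masses are not known exactly. Their poses are not given: they have to be found in the camera images.
- cabinet: white blasting cabinet, fixed to the bench, 330 (x) x 334 (y) x 218 mm high; origin at the bench under it, 25 mm in front of mid-depth; its front faces its -x, towards the robot. A sloping aluminium hatch (256 x 282 mm) with a dark window strip in its upper part fills the top; it slopes 25 degrees (0.436 rad) down towards the front, its lower edge 110 mm and its upper edge 220 mm above the bench. Behind the upper edge is a level ledge 85 mm deep.
- hatch_hinge (a point): middle of the hatch's hinge line, along its upper edge, on its outer face; x = up the slope in the plane of the hatch, y = along the hinge, z = out of the hatch face (these turn with the hatch)
- hatch (a joint): opening of the hatch, rad: 0 shut, 0.436 level, 0.8 at its stop. It turns about the hinge's y axis, its lower edge rising. Its weight is balanced by a spring and it stays where it is left; raising it takes a few newtons at the handle. It cannot be raised before the latch is turned.
- handle_bar (a point): centre of the steel bar of the T-handle (bar 100 long x 16 wide x 14 mm thick): x = along the bar, z = out of the hatch. The handle's axis meets the hatch 150 mm down the slope from the hinge, in mid-width. When latched, the bar lies in a slot along the slope, its top 3 mm above the hatch face; popped out 28 mm, its top is 31 mm and its underside 17 mm above the face.
- handle (a joint): how far the T-handle stands out, m: 0 in its slot, 0.028 out. A spring of 6 to 8 N throws it out when the button is pressed about 5 mm or more, and keeps it out (it does not fall back when the button is let go).
- latch (a joint): turn of the T-handle, rad: 0 latched (bar along the slope), positive anticlockwise as seen from outside. It can turn only when out. One way it turns freely to about 1.6 (against about 0.12 N m of friction); the other way it meets a solid stop at about 0.2 (it gives a little, towards 0.3, if forced hard). Which way is free differs from cabinet to cabinet and cannot be seen. The hatch is unlatched from about 1.2 on.
- button_top (a point): middle of the top of the round steel release button, 26 mm across, 85 mm beside the handle's axis, on the right as seen by the robot facing the cabinet; top 9 mm above the hatch face. z = out of the hatch; it is pressed along -z, travel 8 mm, about 7 N to bottom it.
- bowl: white ceramic bowl, 110 mm across, 60 mm high, standing to the left of the cabinet; origin under its middle; to be left alone
- jar: white jar with a screw cap, 60 mm across, 80 mm high, standing to the right of the cabinet; origin under its middle; to be left alone
- cast: round stepped plaster cast, 90 mm across, 50 mm high, standing to the right of the cabinet, farther back than the jar; origin under its middle; to be left alone

How it is judged:
By the outcome, as a careful person would: the job done as asked, in the order asked, and still so for the second after the job is handed in, with the robot touching nothing.
It also fails if it takes over 67 s, if anything falls off the work surface, if the arm or the gripper's body presses on something with over 40 N, if the wrist force passes 120 N, or if a joint passes its speed limit or range.

## Working session

There is one attempt and no reset: what is moved stays moved. The work goes in short steps, Python scripts to look and compute and a tool call to move; the robot and the scene stay as the last step left them, time stands still between calls to the robot, and variables do not carry over. Pictures are saved under pics/ and viewed, at most 10 in all, crops included, and the job is handed in when it is done.

Besides the shell and the picture viewer there is one more tool, called after "Call:" as name(argument=value, ...) on one line, values as JSON. move_arm: Moves the arm, as the interface text tells. Its arguments: {"type":"object","properties":{"deltas":{"type":"array","items":{"type":"number"}},"squeeze":{"type":"number"}},"required":["deltas"]}

```bash
mkdir -p pics
cat > h.py <<'E'
import numpy as np, cv2
from scipy.spatial.transform import Rotation as Ro
from plant import robot
def px2w(cam,uv,d):
    m=robot.camera_model(cam);K=np.array(m["K"]);k=m["k1"]
    p=np.array([(uv[0]-K[0,2])/K[0,0],(uv[1]-K[1,2])/K[1,1]]);s=p.copy()
    for _ in range(20): s=p/(1+k*(s@s))
    return np.array(m["R"]).T@(np.array([s[0],s[1],1])*d-np.array(m["t"]))
def w2px(cam,X):
    m=robot.camera_model(cam);K=np.array(m["K"])
    c=np.array(m["R"])@X+np.array(m["t"]);s=c[:2]/c[2];s=s*(1+m["k1"]*(s@s))
    return s*[K[0,0],K[1,1]]+K[:2,2]
def cloud(cam,D,mask=None):
    m=robot.camera_model(cam);K=np.array(m["K"])
    v,u=np.nonzero((D>0) if mask is None else (D>0)&mask)
    p=np.stack([(u-K[0,2])/K[0,0],(v-K[1,2])/K[1,1]],1);s=p.copy()
    for _ in range(20): s=p/(1+m["k1"]*(s**2).sum(1))[:,None]
    d=D[v,u];return (np.c_[s,np.ones(len(s))]*d[:,None]-np.array(m["t"]))@np.array(m["R"]),u,v
E
cat > a.py <<'E'
from h import *
for c in("top","side"):
    I,D=robot.read_camera(c);np.savez(c,I=I,D=D);cv2.imwrite(f"pics/{c}0.png",I[...,::-1])
    for l in("cabinet","handle_bar","button_top","hatch_hinge","bowl","jar","cast"):
        for r in robot.recognise(c,l)[:2]:
            u=np.array(r["uv"]);d=np.median(D[int(u[1])-1:int(u[1])+2,int(u[0])-1:int(u[0])+2]);print(c,l,u.round(1),round(r["confidence"],2),px2w(c,u,d).round(4))
    print(c,(-np.array(robot.camera_model(c)["R"]).T@np.array(robot.camera_model(c)["t"])).round(3))
s=robot.read_state();print(s["t"],s["tool_pos"],s["orientation"],s["opening"])
E
python3 a.py; python3 -c "
import cv2,numpy as np
a=[cv2.imread(f'pics/{c}0.png') for c in('top','side')]
cv2.imwrite('pics/both.png',cv2.resize(np.hstack(a),(800,300)))"
```

```text
top cabinet [327.7 173.9] 0.67 [ 0.6177 -0.144   0.1832]
top handle_bar [326.  192.6] 0.54 [ 0.5648 -0.1426  0.1616]
top handle_bar [327.4 184.6] 0.16 [ 0.5872 -0.1444  0.1743]
top button_top [354.2 201.3] 0.37 [ 0.5388 -0.2258  0.167 ]
top hatch_hinge [324.3 185.4] 0.59 [ 0.5854 -0.1363  0.1689]
top bowl [239.9 170.6] 0.87 [0.6551 0.1197 0.0039]
top jar [382.9 228.1] 0.57 [ 0.4593 -0.3446  0.0802]
top cast [389.  198.1] 0.92 [ 0.5591 -0.3807  0.0496]
top [0.459 0.078 1.18 ]
side cabinet [231.8 135.7] 0.89 [ 0.6395 -0.0963  0.1879]
side button_top [270.4 112.3] 0.47 [ 0.5314 -0.2092  0.1623]
side hatch_hinge [253.8 133.1] 0.78 [ 0.5772 -0.1275  0.1632]
side bowl [222.  222.4] 0.76 [0.6584 0.0983 0.0048]
side jar [295.8  96.9] 0.56 [ 0.4481 -0.3453  0.0793]
side [0.543 0.647 1.253]
0.8 [ 0.23742568 -0.55102003  0.2296556 ] [-3.07683021e+00 -6.34561578e-01 -1.44977004e-05] 0.09298165867743374
```

View pics/both.png

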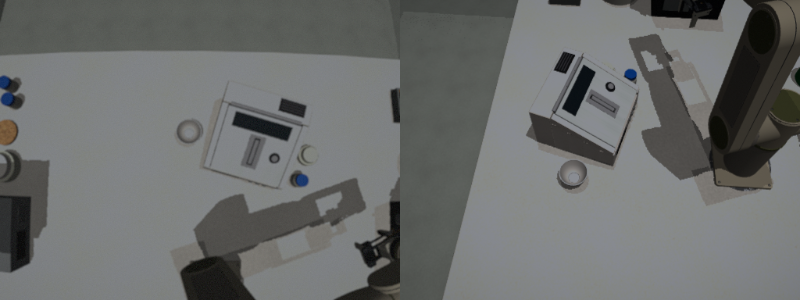

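The picture shows the cabinet yawed, with the slot at about (325,193) and the button at about (352,202) in the top view. Next I fit the hatch plane.

```bash
cat > b.py <<'E'
from h import *
P=[];
for c in("top","side"):
    f=np.load(c+".npz");X,u,v=cloud(c,f["D"])
    k=(np.hypot(X[:,0]-.58,X[:,1]+.15)<.1)&(X[:,2]>.1)&(X[:,2]<.23);X=X[k]
    for _ in range(8):
        m=X.mean(0);n=np.linalg.svd(X-m,full_matrices=False)[2][2];n*=np.sign(n[2]);r=(X-m)@n;X=X[abs(r)<max(2*r.std(),.002)]
    print(c,len(X),m.round(4),n.round(3),"tilt",np.arccos(n[2]).round(3),"yaw",np.arctan2(-n[1],-n[0]).round(3),r.std())
f=np.load("top.npz");X,u,v=cloud("top",f["D"])
# ledge at z~.218
k=(abs(X[:,2]-.219)<.006)&(np.hypot(X[:,0]-.65,X[:,1]+.15)<.3)
L=X[k][:,:2].astype(np.float32);print("ledge",len(L),cv2.minAreaRect(L),cv2.boxPoints(cv2.minAreaRect(L)))
k=(X[:,2]>.09)&(X[:,2]<.24)&(np.hypot(X[:,0]-.6,X[:,1]+.15)<.27)
L=X[k][:,:2].astype(np.float32);print("cab",len(L),cv2.minAreaRect(L))
I=f["I"];c=I[130:250,250:410,::-1];cv2.imwrite("pics/crop.png",cv2.convertScaleAbs(cv2.resize(c,(800,600),interpolation=cv2.INTER_CUBIC),alpha=1.6))
E
python3 b.py
```

```text
top 3116 [ 0.5842 -0.1487  0.169 ] [-0.413  0.117  0.903] tilt 0.444 yaw -0.276 0.0013985612024436018
side 2638 [ 0.5843 -0.1459  0.1689] [-0.412  0.118  0.904] tilt 0.442 yaw -0.28 0.0017222750704832977
ledge 3861 ((0.720878541469574, -0.1823505014181137), (0.3334442377090454, 0.11944360285997391), 73.74761199951172) [[ 0.616883   -0.3256958 ]
 [ 0.7315534  -0.3591244 ]
 [ 0.8248741  -0.03900519]
 [ 0.7102037  -0.00557661]]
cab 12657 ((0.6192567944526672, -0.15433844923973083), (0.33636072278022766, 0.3301655054092407), 73.86863708496094)
```

View pics/crop.png

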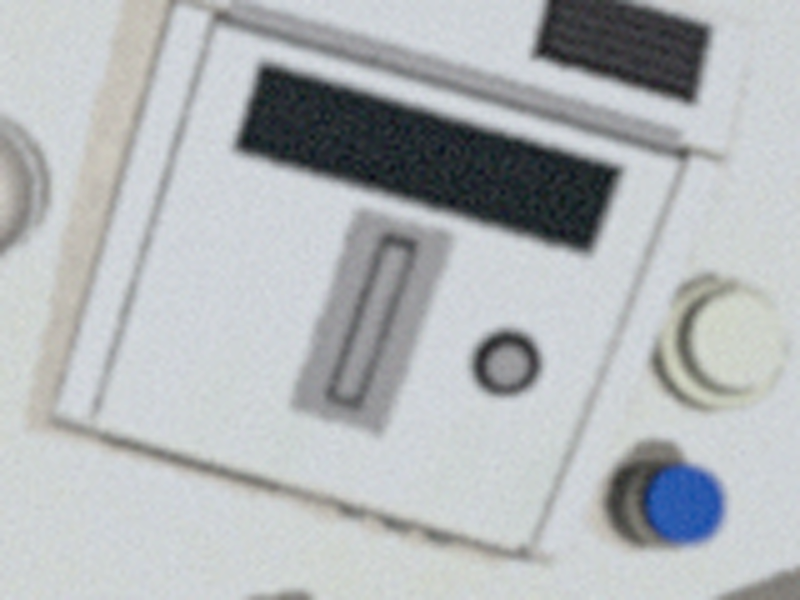

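The enlarged crop shows the bar centre at (372,320), which is full-image (324.0,193.6). The button is at (506,362), or (350.8,202.0). The jar (blue cap) and the cast are to the right, clear of the hatch.

```bash
cat >> h.py <<'E'
yaw=-.28;T=.436
ex=np.array([np.cos(yaw)*np.cos(T),np.sin(yaw)*np.cos(T),np.sin(T)]);ey=np.array([-np.sin(yaw),np.cos(yaw),0]);ez=np.cross(ex,ey)
P0=np.array([.5843,-.1475,.1685])
def onplane(cam,uv,h):
    m=robot.camera_model(cam);c=-np.array(m["R"]).T@np.array(m["t"]);d=px2w(cam,uv,1.)-c
    return c+d*(((P0+h*ez-c)@ez)/(d@ez))
def delta(pos,Rt):
    "tip-independent: TCP target in tool frame"
    s=robot.read_state();Rc=Ro.from_rotvec(s["orientation"])
    return np.r_[Rc.inv().apply(pos-s["tool_pos"]),(Rc.inv()*Ro.from_matrix(Rt)).as_rotvec()].round(4)
def Rtool(ang):
    "tool z=-ez; tool y at angle ang from ex towards ey (about ez)"
    y=np.cos(ang)*ex+np.sin(ang)*ey;return np.stack([np.cross(y,-ez),y,-ez],1)
E
cat > c.py <<'E'
from h import *
b=onplane("top",[324.0,193.6],.003);u=onplane("top",[350.8,202.0],.009)
print("bar",b,"but",u,"diff in hatch",[((u-b)@e).round(4) for e in(ex,ey,ez)])
for l in("button_top","handle_bar","handle","latch","hatch"):
  for c in("top","side"):
    for r in robot.recognise(c,l)[:1]:
        p=onplane(c,r["uv"],.006);print(c,l,r["uv"],round(r["confidence"],2),p.round(4),[((p-b)@e).round(4) for e in(ex,ey)])
print(robot.tips_ahead)
B=b-.003*ez; 
for m in(1,2): pass
S=robot.read_state();print(Ro.from_rotvec(S["orientation"]).as_matrix().round(2))
print(delta(u+ez*(.05+.011),Rtool(0)),delta(u+ez*(.05+.011),Rtool(np.pi)))
E
python3 c.py
```

```text
bar [ 0.56187285 -0.13674794  0.16038329] but [ 0.53673036 -0.21578021  0.16592056] diff in hatch [np.float64(0.0002), np.float64(-0.0829), np.float64(0.006)]
top button_top [354.2, 201.3] 0.37 [ 0.5389 -0.2264  0.165 ] [np.float64(0.0044), np.float64(-0.0925)]
side button_top [270.4, 112.3] 0.47 [ 0.5313 -0.2113  0.1596] [np.float64(-0.0082), np.float64(-0.0801)]
top handle_bar [326.0, 192.6] 0.54 [ 0.5644 -0.1417  0.1655] [np.float64(0.0056), np.float64(-0.0041)]
top handle [323.2, 192.1] 0.49 [ 0.5659 -0.1334  0.1651] [np.float64(0.0046), np.float64(0.0043)]
side handle [258.7, 130.6] 0.47 [ 0.5632 -0.1368  0.1643] [np.float64(0.0028), np.float64(0.0003)]
top latch [322.6, 194.7] 0.58 [ 0.5584 -0.1322  0.1616] [np.float64(-0.0036), np.float64(0.0034)]
side latch [259.8, 132.1] 0.62 [ 0.5596 -0.1331  0.1622] [np.float64(-0.0021), np.float64(0.0029)]
top hatch [329.7, 185.2] 0.88 [ 0.5853 -0.1509  0.176 ] [np.float64(0.0305), np.float64(-0.0071)]
side hatch [251.9, 132.9] 0.85 [ 0.5826 -0.1222  0.1711] [np.float64(0.019), np.float64(0.0197)]
0.011
[[ 0.92  0.4  -0.  ]
 [ 0.4  -0.92  0.  ]
 [ 0.   -0.   -1.  ]]
[ 0.3876 -0.2058  0.0084 -0.4071  0.1926 -0.8696] [ 0.3876 -0.2058  0.0084  0.2321  0.4906  2.2144]
```

Call:
move_arm(deltas=[0.13,-0.068,-0.03,-0.13,0.06,-0.3,0,0.26,-0.137,-0.03,-0.27,0.13,-0.58,0,0.387,-0.206,0.008,-0.407,0.193,-0.87,0,0.387,-0.206,0.008,-0.407,0.193,-0.87,0,0.387,-0.206,0.008,-0.407,0.193,-0.87,0,0.387,-0.206,0.008,-0.407,0.193,-0.87,0,0.387,-0.206,0.008,-0.407,0.193,-0.87,0,0.387,-0.206,0.008,-0.407,0.193,-0.87,0,0.387,-0.206,0.008,-0.407,0.193,-0.87,0,0.387,-0.206,0.008,-0.407,0.193,-0.87,0,0.387,-0.206,0.008,-0.407,0.193,-0.87,0,0.387,-0.206,0.008,-0.407,0.193,-0.87,0], squeeze=20)

```text
t: 2.8
tool_pos: [0.5108, -0.2099, 0.2217]
orientation: [2.214, 1.664, 0.369]
force: [-0.1, 0.7, 0.2]
opening: 0.0002
gripper_force: 0.0
```

```bash
cat > d.py <<'E'
from h import *
u=np.array([.5365,-.2165,.1659])
s=robot.read_state();print(s["t"],s["q"].round(3) if hasattr(s["q"],"round") else s["q"],s["force"],s["opening"])
print("to tip touching button",delta(u+ez*.011,Rtool(0)))
E
python3 d.py
```

```text
2.8 [-0.561 -0.425  2.067  0.132  1.083 -0.316] [-0.14953955  0.74036713  0.22091969] 0.00017315078627599343
to tip touching button [ 0.0008  0.0004  0.0508  0.0002  0.0005 -0.0016]
```

Call:
move_arm(deltas=[0.001,0,0.03,0,0,0,0,0.001,0,0.045,0,0,0,0,0.001,0,0.05,0,0,0,0,0.001,0,0.054,0,0,0,0,0.001,0,0.057,0,0,0,0,0.001,0,0.057,0,0,0,0])

```text
t: 3.55
tool_pos: [0.5344, -0.2143, 0.1703]
orientation: [2.213, 1.667, 0.369]
force: [-6.1, 1.8, 2.9]
opening: 0.0002
gripper_force: 2.7
```

```bash
cat > e.py <<'E'
from h import *
s=robot.read_state();print(s["t"],s["force"]@ez)
I,D=robot.read_camera("side");cv2.imwrite("pics/side1.png",cv2.convertScaleAbs(cv2.resize(I[60:210,180:340,::-1],(640,600)),alpha=1.6))
E
python3 e.py
```

```text
3.55 5.33771511389732
```

View pics/side1.png

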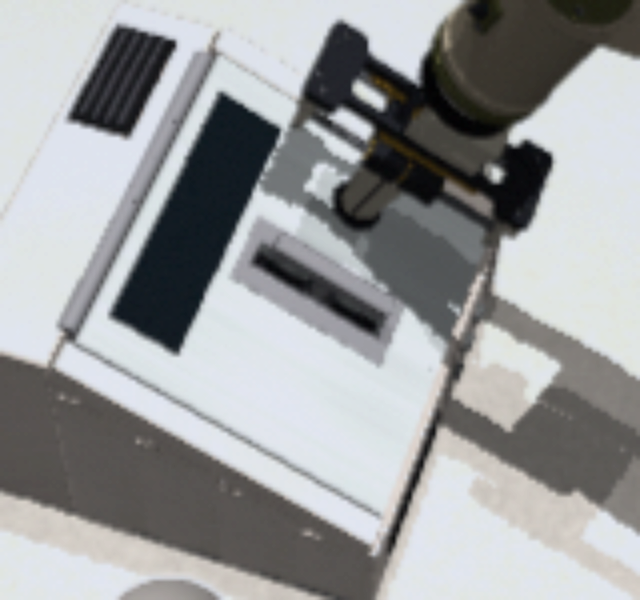

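The crop shows the bar standing proud of its now-dark slot at about (320,285), so the handle has popped out. Next I compute the hover pose over the handle.

```bash
cat > f.py <<'E'
from h import *
b=np.array([.5619,-.1367,.1604])-.003*ez
print(delta(b+ez*.075,Rtool(-np.pi/2)))
E
python3 f.py
```

```text
[ 8.2300e-02  3.0000e-04 -6.0800e-02 -1.0000e-03  3.0000e-04  1.5713e+00]
```

Call:
move_arm(deltas=[0,0,-0.03,0,0,0,0,0,0,-0.061,0,0,0.1,0.3,0.03,0,-0.061,0,0,0.28,0.6,0.06,0,-0.061,0,0,0.46,0.6,0.082,0,-0.061,0,0,0.64,0.6,0.082,0,-0.061,0,0,0.82,0.6,0.082,0,-0.061,0,0,1.0,0.6,0.082,0,-0.061,0,0,1.18,0.6,0.082,0,-0.061,0,0,1.36,0.6,0.082,0,-0.061,0,0,1.54,0.6,0.082,0,-0.061,0,0,1.57,0.6,0.082,0,-0.061,0,0,1.57,0.6])

```text
t: 5.1
tool_pos: [0.5328, -0.1285, 0.2258]
orientation: [2.98, -0.413, 0.661]
force: [-0.3, 0.3, -0.1]
opening: 0.0558
gripper_force: 0.0
```

```bash
cat > g.py <<'E'
from h import *
b=np.array([.5619,-.1367,.1604])-.003*ez
s=robot.read_state();print(s["t"],np.round(s["q"],3),s["force"],s["opening"])
print("to grasp",delta(b+ez*.018,Rtool(-np.pi/2)))
I,D=robot.read_camera("side");cv2.imwrite("pics/side2.png",cv2.convertScaleAbs(cv2.resize(I[60:210,180:340,::-1],(640,600)),alpha=1.6))
X,u,v=cloud("side",D);Y=(X-b)@np.stack([ex,ey,ez],1)
k=(abs(Y[:,0])<.06)&(abs(Y[:,1])<.03)&(Y[:,2]>.022)&(Y[:,2]<.038);Z=Y[k];print(len(Z),Z.min(0),Z.max(0),np.median(Z,0))
E
python3 g.py
```

```text
5.1 [-0.351 -0.446  2.074  0.034  1.078  1.486] [-0.27291434  0.25632702 -0.09405561] 0.05582981886347176
to grasp [-0.0002 -0.0002  0.0571 -0.0004 -0.0008  0.0042]
126 [-0.05158328 -0.00839351  0.02236963] [0.04776104 0.01221228 0.03478023] [0.01609518 0.00582537 0.02943416]
```

View pics/side2.png

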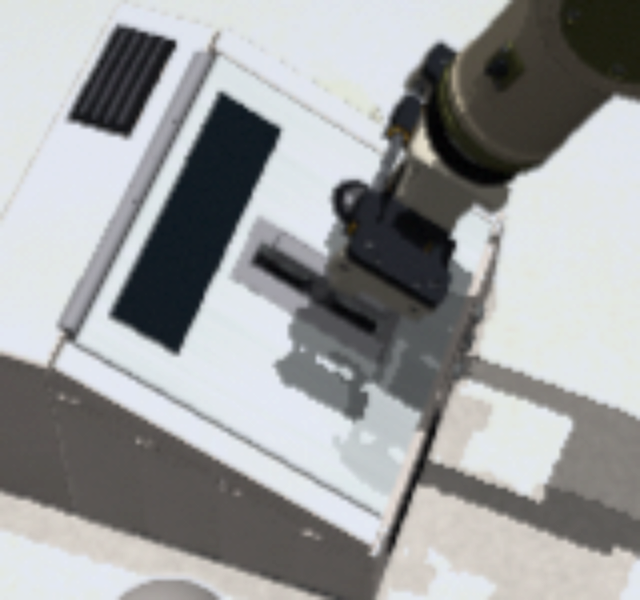

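The handle is out: the depth shows the bar's top about 30 mm above the face, centred under the open gripper. Next I lower and grip.

Call:
move_arm(deltas=[0,0,0.03,0,0,0,0.6,0,0,0.05,0,0,0,0.6,0,0,0.057,0,0,0,0.6,0,0,0.057,0,0,0,0.1,0,0,0.057,0,0,0,0.1,0,0,0.057,0,0,0,0.1,0,0,0.057,0,0,0,0.1,0,0,0.057,0,0,0,0.1], squeeze=30)

```text
t: 6.15
tool_pos: [0.5561, -0.1347, 0.1741]
orientation: [2.981, -0.418, 0.662]
force: [-0.7, 3.1, 3.3]
opening: 0.0158
gripper_force: 30.0
```

Call:
move_arm(deltas=[0,0,0,0,0,-0.1,0.1,0,0,0,0,0,-0.2,0.1,0,0,0,0,0,-0.28,0.1,0,0,0,0,0,-0.28,0.1])

```text
t: 6.65
tool_pos: [0.5561, -0.1342, 0.1741]
orientation: [2.957, 0.004, 0.631]
force: [-0.1, 5.7, 2.4]
opening: 0.0157
gripper_force: 30.0
```

```bash
cat > k.py <<'E'
from h import *
b=np.array([.5619,-.1367,.1604])-.003*ez
s=robot.read_state();print(s["t"],np.round(s["q"],3),s["force"],"T about ez",np.array(s["wrist_torque"])@ez,s["wrist_torque"],"turn",delta(b+ez*.018,Rtool(-np.pi/2)))
E
python3 k.py
```

```text
6.65 [-0.346 -0.328  2.082  0.036  0.952  1.208] [-0.13567995  5.70426232  2.40134892] T about ez 0.08151149316286636 [0.84829296 0.07685034 0.45985979] turn [-4.000e-04  7.000e-04  1.000e-04 -1.900e-03 -9.000e-04  2.824e-01]
```

Call:
move_arm(deltas=[0,0,0,0,0,-0.08,0.1,0,0,0,0,0,-0.16,0.1,0,0,0,0,0,-0.16,0.1])

```text
t: 7.02
tool_pos: [0.5561, -0.1339, 0.174]
orientation: [2.918, 0.238, 0.609]
force: [-1.0, 7.2, 3.9]
opening: 0.0156
gripper_force: 30.0
```

```bash
cat >> k.py <<'E'
I,D=robot.read_camera("side");cv2.imwrite("pics/side3.png",cv2.convertScaleAbs(cv2.resize(I[60:210,180:340,::-1],(640,600)),alpha=1.6))
E
python3 k.py
```

```text
7.025 [-0.345 -0.328  2.082  0.037  0.952  1.048] [-1.03586807  7.15885588  3.94128762] T about ez -0.00898154418211964 [1.05612786 0.09809888 0.45035127] turn [-0.0005  0.0009  0.     -0.0023 -0.0009  0.4423]
```

View pics/side3.png

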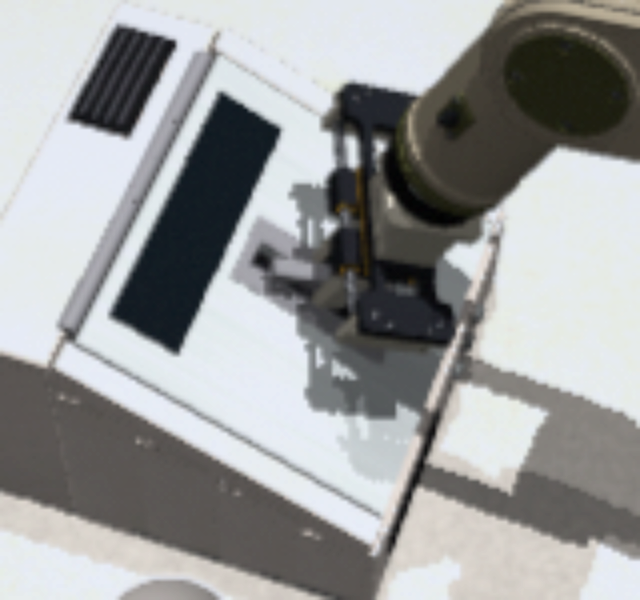

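The bar's upper end has swung down in the image, from about (280,242) to (278,265). That is towards the left, anticlockwise, with no stop torque felt. I carry on and recentre by 1.5 mm.

Call:
move_arm(deltas=[0.0006,-0.0014,0,0,0,-0.1,0.1,0.0006,-0.0014,0,0,0,-0.2,0.1,0.0006,-0.0014,0,0,0,-0.3,0.1,0.0006,-0.0014,0,0,0,-0.4,0.1,0.0006,-0.0014,0,0,0,-0.4,0.1])

```text
t: 7.7
tool_pos: [0.556, -0.1332, 0.1738]
orientation: [2.749, 0.795, 0.537]
force: [-2.7, 3.7, 3.9]
opening: 0.0157
gripper_force: 30.0
```

```bash
sed -i 's/side3/side4/' k.py; python3 k.py
```

```text
7.7 [-0.342 -0.328  2.082  0.034  0.953  0.652] [-2.74474709  3.73484307  3.8673253 ] T about ez 0.1018053244098709 [0.46771533 0.4839746  0.25942185] turn [-1.100e-03  1.400e-03 -1.000e-04 -1.100e-03 -1.000e-04  8.428e-01]
```

View pics/side4.png

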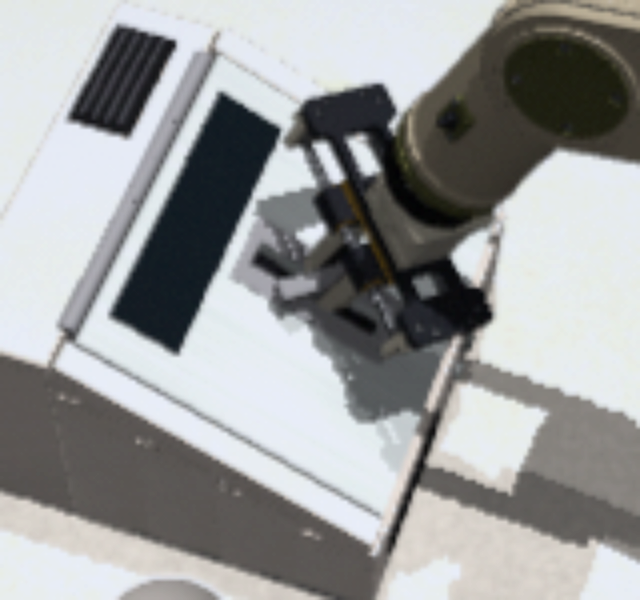

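The bar's end is now at (285,290), clear of the slot line and turning with the gripper, so anticlockwise is the free way.

Call:
move_arm(deltas=[0,0,0,0,0,-0.12,0.1,0,0,0,0,0,-0.24,0.1,0,0,0,0,0,-0.36,0.1,0,0,0,0,0,-0.48,0.1,0,0,0,0,0,-0.6,0.1,0,0,0,0,0,-0.68,0.1,0,0,0,0,0,-0.68,0.1])

```text
t: 8.62
tool_pos: [0.5553, -0.1325, 0.1728]
orientation: [2.258, 1.617, 0.382]
force: [-5.8, 6.7, 1.2]
opening: 0.0155
gripper_force: 30.0
```

```bash
sed -i '/read_camera/d' k.py
cat >> k.py <<'E'
# lift arc about hinge: rows for opening th
R0=Ro.from_rotvec(s["orientation"]);p=np.array(s["tool_pos"]);H=b+.150*ex
for th in(.1,.2,.3,.4,.5,.6):
    r=Ro.from_rotvec(ey*th)  # check sign below
    q=H+r.apply(p-H); 
    if q[2]<p[2]: r=r.inv();q=H+r.apply(p-H)
    print(th,R0.inv().apply(q-p).round(4),(R0.inv()*r*R0).as_rotvec().round(4),q.round(3))
E
python3 k.py
```

```text
8.625 [-0.342 -0.327  2.083  0.034  0.954 -0.028] [-5.75975749  6.65319068  1.21474061] T about ez -0.006756361734387354 [0.97799278 0.72290778 0.3373732 ] turn [-2.1000e-03  1.6000e-03 -6.0000e-04 -3.4000e-03  6.0000e-04  1.5225e+00]
0.1 [ 0.0001  0.0025 -0.015 ] [ 0.0999 -0.0048  0.0002] [ 0.551 -0.131  0.188]
0.2 [ 0.0004  0.0064 -0.0298] [ 0.1998 -0.0097  0.0004] [ 0.549 -0.131  0.203]
0.3 [ 0.0007  0.0118 -0.044 ] [ 0.2996 -0.0145  0.0005] [ 0.548 -0.13   0.218]
0.4 [ 0.001   0.0186 -0.0577] [ 0.3995 -0.0193  0.0007] [ 0.548 -0.13   0.233]
0.5 [ 0.0014  0.0267 -0.0706] [ 0.4994 -0.0242  0.0009] [ 0.55  -0.131  0.248]
0.6 [ 0.0019  0.0361 -0.0826] [ 0.5993 -0.029   0.0011] [ 0.553 -0.132  0.263]
```

Call:
move_arm(deltas=[0,0.001,-0.0075,0.05,-0.002,0,0.1,0,0.0025,-0.015,0.1,-0.005,0,0.1,0,0.0025,-0.015,0.1,-0.005,0,0.1], squeeze=40)

```text
t: 9.0
tool_pos: [0.5514, -0.1314, 0.1878]
orientation: [2.332, 1.668, 0.3]
force: [-6.3, 6.3, 2.4]
opening: 0.0154
gripper_force: 40.0
```

Call:
move_arm(deltas=[0,0.0025,-0.015,0.1,-0.005,0,0.1,0.0004,0.0064,-0.03,0.2,-0.01,0,0.1,0.0007,0.0118,-0.044,0.3,-0.0145,0,0.1,0.001,0.0186,-0.0577,0.4,-0.019,0,0.1,0.0014,0.0267,-0.0706,0.5,-0.024,0,0.1,0.0014,0.0267,-0.0706,0.5,-0.024,0,0.1,0.0014,0.0267,-0.0706,0.5,-0.024,0,0.1])

```text
t: 9.88
tool_pos: [0.5538, -0.1321, 0.2629]
orientation: [-2.443, -1.749, 0.154]
force: [-1.3, 4.9, -0.3]
opening: 0.0153
gripper_force: 40.0
```

```bash
cat > l.py <<'E'
import sys
from h import *
I,D=robot.read_camera("side");cv2.imwrite(sys.argv[1],cv2.convertScaleAbs(cv2.resize(I[50:210,180:340,::-1],(600,600)),alpha=1.6))
print(robot.read_state()["force"])
X,u,v=cloud("side",D);b=np.array([.5619,-.1367,.1604])-.003*ez;H=b+.15*ex
ux=np.array([np.cos(yaw),np.sin(yaw),0]);Y=np.c_[(X-H)@ux,(X-H)@ey,X[:,2]-H[2]]
for y0,y1 in((.06,.12),(-.12,-.06)):
    k=(Y[:,1]>y0)&(Y[:,1]<y1)&(Y[:,0]<-.03)&(Y[:,0]>-.24)&(abs(Y[:,2])<.15);Z=Y[k]
    if len(Z)>20:
        vx,vy,x0,yy=cv2.fitLine(Z[:,[0,2]].astype(np.float32),cv2.DIST_HUBER,0,.01,.01).ravel();print(len(Z),"slope angle",np.arctan2(vy,vx),"opening",T-np.arctan(vy/vx))
E
python3 l.py pics/side5.png
```

```text
[-0.46661018  4.22701596 -0.54664685]
1485 slope angle -0.16242263 opening 0.59842265
312 slope angle -0.1594321 opening 0.59543204
```

View pics/side5.png

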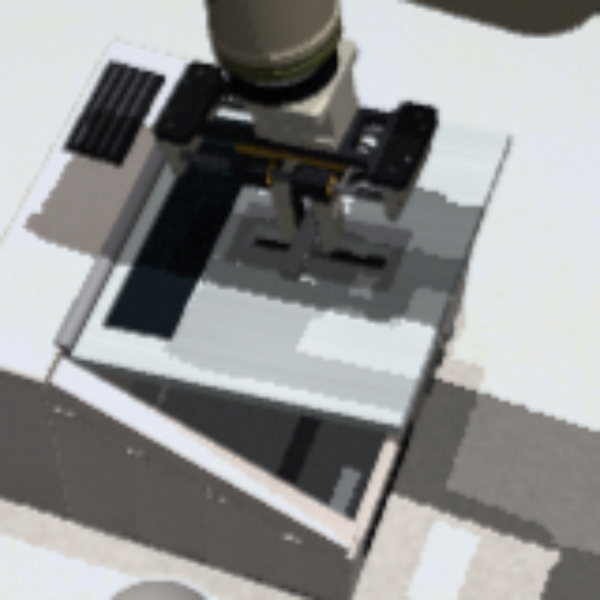

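The hatch stands open at 0.60 rad, and the bar lies across the slot at about (300,245) in the fingers. I release it and back off.

Call:
move_arm(deltas=[0,0,0,0,0,0,0.5,0,0,0,0,0,0,0.5,0,0,0,0,0,0,0.5,0,0,-0.01,0,0,0,0.5,0,0,-0.03,0,0,0,0.5,0,0,-0.06,0,0,0,0.5,0,0,-0.1,0,0,0,0.5,0,0,-0.14,0,0,0,0.5,0,0,-0.14,0,0,0,0.5,0,0,-0.14,0,0,0,0.5])

```text
t: 11.18
tool_pos: [0.5761, -0.1397, 0.4016]
orientation: [-2.447, -1.75, 0.153]
force: [-0.2, -0.5, -0.6]
opening: 0.0465
gripper_force: 0.0
```

```bash
python3 l.py pics/side6.png
```

```text
[-0.56452842 -0.49120663 -0.20167701]
1494 slope angle -0.16209537 opening 0.59809536
1088 slope angle -0.16019206 opening 0.59619206
```

View pics/side6.png

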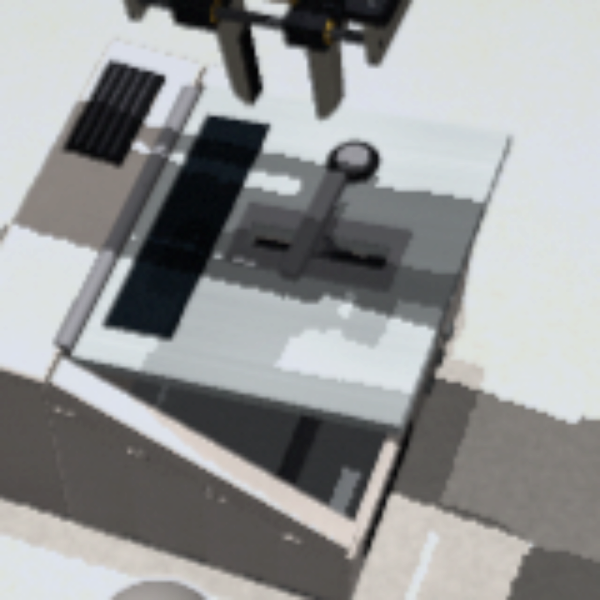

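The picture shows the hatch still open at 0.60 rad, with the handle out and lying across the slot at (315,225). The gripper is well clear.

```bash
python3 -c "
from plant import robot
print(robot.close_job())"
```

```text
the job is handed in; nothing more can be done
None
```

I opened the hatch and handed the job in: it stands about 0.60 rad open, past level, with the handle out and turned about 1.5 rad anticlockwise, the gripper released and clear, and the arm kept away from the bowl, jar and cast.

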